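# Walk the line course and hold the stop button

### The job

Do the walk-through of the line-following course: with the fingertips about a finger's breadth above the white board, never touching it, start over the green disc and follow the black line round every bend to the red stop button at its other end, then press the button down. Stay over the line whenever the fingertips are low over the board, and leave everything else where it stands. The program finishes while the fingertips are still holding the button down.

Things in the scene. Friction and masses are not known exactly. Their poses are not given: they have to be found in the camera images.
- board: White course board, fixed to the table, 220 (x) x 340 (y) x 6 mm; with a thin blue border; origin at the centre of its underside, z up. Its black line, 20 mm wide with square bends, runs straight in the board's x, y (mm) through (65,-125), (-65,-125), (-65,0), (65,0), (65,125), (-65,125). The green disc lies on one end of the line and the red button stands on the other (which is which changes).
- start_mark (a point): Centre of the flat green start disc (44 mm across, white dot in the middle), on the board's upper face, at one end of the line.
- stop_base: Black housing of the stop button, fixed to the board's face at the other end of the line, a disc 52 mm across and 12 mm tall; origin at the centre of its underside.
- stop_top (a point): Centre of the upper face of the red stop button (36 mm across), which stands 22 mm above the board's upper face when up; it goes down with the button.
- stop (a joint): Travel of the stop button, 0 up to 0.006 m fully down; it springs back, fully down takes 5 N. It counts as pressed beyond 0.0035 m.
- cone: Orange marker cone, 36 mm across, 42 mm tall, 20 g, loose on the board between two stretches of line, its middle 54 mm or more from the line's middle; origin at its foot.
- wheel: Small black rubber wheel lying flat, 36 mm across, 22 mm tall, 30 g, loose on the board between two other stretches, its middle 54 mm or more from the line's middle; origin at its underside.
- flask: Steel drinking flask, 70 mm across, 250 mm tall, standing left of the board; origin at its foot.
- mouse: Black computer mouse, 100 x 60 x 30 mm, right of the board; origin at its underside.
- controller: White controller brick with a screen, 70 x 110 x 45 mm, left of the board; origin at its underside.
- phone: Black phone lying flat, 150 x 72 x 9 mm, right of the board; origin at its underside.
- driver: Orange-handled screwdriver lying beyond the board; origin under its middle.

How it is judged:
On the way, in this order (a step that is already met when the one before it is completed fails the run):
1. the fingertips are low over the green start disc (z of the grasp point in the frame of board below 0.06 m and ((y of start_mark in the frame of board between -0.175 and -0.075 m and (x of the grasp point in the frame of board between 0.04 and 0.09 m and y of the grasp point in the frame of board between -0.15 and -0.1 m)) or (y of start_mark in the frame of board between 0.075 and 0.175 m and (x of the grasp point in the frame of board between -0.09 and -0.04 m and y of the grasp point in the frame of board between 0.1 and 0.15 m)))), for 0.02 s.
2. the fingertips are low over the line, half-way to the first bend (z of the grasp point in the frame of board below 0.06 m and ((y of start_mark in the frame of board between -0.175 and -0.075 m and (x of the grasp point in the frame of board between -0.025 and 0.025 m and y of the grasp point in the frame of board between -0.15 and -0.1 m)) or (y of start_mark in the frame of board between 0.075 and 0.175 m and (x of the grasp point in the frame of board between -0.025 and 0.025 m and y of the grasp point in the frame of board between 0.1 and 0.15 m)))), for 0.02 s.
3. the fingertips are low over the line, at the first bend (z of the grasp point in the frame of board below 0.06 m and ((y of start_mark in the frame of board between -0.175 and -0.075 m and (x of the grasp point in the frame of board between -0.09 and -0.04 m and y of the grasp point in the frame of board between -0.15 and -0.1 m)) or (y of start_mark in the frame of board between 0.075 and 0.175 m and (x of the grasp point in the frame of board between 0.04 and 0.09 m and y of the grasp point in the frame of board between 0.1 and 0.15 m)))), for 0.02 s.
4. the fingertips are low over the line, between the first and second bends (z of the grasp point in the frame of board below 0.06 m and ((y of start_mark in the frame of board between -0.175 and -0.075 m and (x of the grasp point in the frame of board between -0.09 and -0.04 m and y of the grasp point in the frame of board between -0.0875 and -0.0375 m)) or (y of start_mark in the frame of board between 0.075 and 0.175 m and (x of the grasp point in the frame of board between 0.04 and 0.09 m and y of the grasp point in the frame of board between 0.0375 and 0.0875 m)))), for 0.02 s.
5. the fingertips are low over the line, at the second bend (z of the grasp point in the frame of board below 0.06 m and ((y of start_mark in the frame of board between -0.175 and -0.075 m and (x of the grasp point in the frame of board between -0.09 and -0.04 m and y of the grasp point in the frame of board between -0.025 and 0.025 m)) or (y of start_mark in the frame of board between 0.075 and 0.175 m and (x of the grasp point in the frame of board between 0.04 and 0.09 m and y of the grasp point in the frame of board between -0.025 and 0.025 m)))), for 0.02 s.
6. the fingertips are low over the line, at the middle of the course (z of the grasp point in the frame of board below 0.06 m and ((y of start_mark in the frame of board between -0.175 and -0.075 m and (x of the grasp point in the frame of board between -0.025 and 0.025 m and y of the grasp point in the frame of board between -0.025 and 0.025 m)) or (y of start_mark in the frame of board between 0.075 and 0.175 m and (x of the grasp point in the frame of board between -0.025 and 0.025 m and y of the grasp point in the frame of board between -0.025 and 0.025 m)))), for 0.02 s.
7. the fingertips are low over the line, at the third bend (z of the grasp point in the frame of board below 0.06 m and ((y of start_mark in the frame of board between -0.175 and -0.075 m and (x of the grasp point in the frame of board between 0.04 and 0.09 m and y of the grasp point in the frame of board between -0.025 and 0.025 m)) or (y of start_mark in the frame of board between 0.075 and 0.175 m and (x of the grasp point in the frame of board between -0.09 and -0.04 m and y of the grasp point in the frame of board between -0.025 and 0.025 m)))), for 0.02 s.
8. the fingertips are low over the line, between the third and fourth bends (z of the grasp point in the frame of board below 0.06 m and ((y of start_mark in the frame of board between -0.175 and -0.075 m and (x of the grasp point in the frame of board between 0.04 and 0.09 m and y of the grasp point in the frame of board between 0.0375 and 0.0875 m)) or (y of start_mark in the frame of board between 0.075 and 0.175 m and (x of the grasp point in the frame of board between -0.09 and -0.04 m and y of the grasp point in the frame of board between -0.0875 and -0.0375 m)))), for 0.02 s.
9. the fingertips are low over the line, at the fourth bend (z of the grasp point in the frame of board below 0.06 m and ((y of start_mark in the frame of board between -0.175 and -0.075 m and (x of the grasp point in the frame of board between 0.04 and 0.09 m and y of the grasp point in the frame of board between 0.1 and 0.15 m)) or (y of start_mark in the frame of board between 0.075 and 0.175 m and (x of the grasp point in the frame of board between -0.09 and -0.04 m and y of the grasp point in the frame of board between -0.15 and -0.1 m)))), for 0.02 s.
10. the fingertips are low over the line, on the last stretch before the button (z of the grasp point in the frame of board below 0.06 m and ((y of start_mark in the frame of board between -0.175 and -0.075 m and (x of the grasp point in the frame of board between -0.025 and 0.025 m and y of the grasp point in the frame of board between 0.1 and 0.15 m)) or (y of start_mark in the frame of board between 0.075 and 0.175 m and (x of the grasp point in the frame of board between -0.025 and 0.025 m and y of the grasp point in the frame of board between -0.15 and -0.1 m)))), for 0.02 s.
At the end, for the whole second after the job is handed in: After the whole line has been followed in order from disc to button, the fingertips are still holding the red button down (more than 3.5 mm of its 6 mm, at more than 1 N), and all loose things stand within 20 mm of where they were (value of joint stop above 0.0035 m and contact force between the fingers and stop_base above 1 N and distance of each of cone, wheel, flask, mouse, controller, phone, driver from where it was at the start of the episode below 0.02 m); the arm keeps its last pose, push and grip.
It fails at once if the fingertips are low over the board (less than about 35 mm) but more than 25 mm off the line's middle (40 mm around the disc and the button) (z of the grasp point in the frame of board below 0.06 m and (x of the grasp point in the frame of board between -0.11 and 0.11 m and y of the grasp point in the frame of board between -0.17 and 0.17 m) and not ((x of the grasp point in the frame of board between -0.09 and 0.09 m and y of the grasp point in the frame of board between -0.15 and -0.1 m) or (x of the grasp point in the frame of board between -0.09 and -0.04 m and y of the grasp point in the frame of board between -0.15 and 0.025 m) or (x of the grasp point in the frame of board between -0.09 and 0.09 m and y of the grasp point in the frame of board between -0.025 and 0.025 m) or (x of the grasp point in the frame of board between 0.04 and 0.09 m and y of the grasp point in the frame of board between -0.025 and 0.15 m) or (x of the grasp point in the frame of board between -0.09 and 0.09 m and y of the grasp point in the frame of board between 0.1 and 0.15 m) or (x of the grasp point in the frame of board between 0.025 and 0.105 m and y of the grasp point in the frame of board between -0.165 and -0.085 m) or (x of the grasp point in the frame of board between -0.105 and -0.025 m and y of the grasp point in the frame of board between 0.085 and 0.165 m))).
It fails at once if the robot touches the board (contact force between any of the fingers, the arm and board above 1 N).
It fails at once if a bystander is pushed, lifted or carried more than 20 mm (distance of any of cone, wheel, flask, mouse, controller, phone, driver from where it was at the start of the episode above 0.02 m).
It also fails if it takes over 54 s, if anything falls off the work surface, if the arm or the gripper's body presses on something with over 40 N, if the wrist force passes 120 N, or if a joint passes its speed limit or range.

### The arm

A 6-joint arm with a two-finger parallel gripper is mounted at the origin on the work surface. World frame = base frame: x ahead of the robot, y to its left, z up, the work surface at z = 0. Lengths are in m, angles in rad, forces in N, time in s.
With the tool pointing down it reaches from about 0.35 to 0.775 m from the base axis. Payload 7.3 kg.
Tool frame: the origin (TCP) lies at the very end of the fingers, on their centre line; the grasp point (between the pads) lies 19 mm behind it; z points along the fingers, y is the line along which they close (so a half turn about z gives the same grasp; the last joint's range is limited). The gripper opens to 92 mm and grips with 3 to 60 N. Pads are 19 mm wide; open, the fingers measure 130 mm over their backs; the gripper's body (75 mm by 190 mm) begins 47 mm behind the grasp point.
Start: joints at [1.165, 0.342, 1.524, -0, 1.275, -0.146], TCP at [0.135, 0.507, 0.227] pointing down, gripper open.
Joint ranges: [-2.53, 2.53], [-0.77, 2.02], [0.04, 2.7], [-1, 4.14], [0.28, 2.66], [-3.11, 3.11]. Speed limits (rad/s): [2.57, 2.57, 3.14, 3.14, 3.14, 3.14].

### API

Orientations are given as [roll, pitch, yaw] about the fixed x, y, z axes, in that order (R = Rz(yaw) Ry(pitch) Rx(roll)).
In Python, from cell import robot gives the robot as it stands. The module is installed in compiled form; this text tells all that it offers.
- The arm moves only by the tool arm_command, never from a script. Its argument "moves" is a list of rows, each a list of 3 entries, a list of its own where there are three numbers: the shift along the tool's x, y, z in m, then the turn, a rotation vector about the tool's x, y, z in rad, then the finger opening in m, from 0 to 0.0918. In form: [[[dx, dy, dz], [ax, ay, az], claw], ...]. A call has exactly 5 rows; each row is the pose to reach, as a shift and turn from the pose commanded when the call began, along the tool's axes at that moment; what a row does not reach only later rows make up. A row lasts 1/10 s, in which the tool goes at most 50 mm and 8.59 degrees, less where a joint would pass 70% of its speed; a pose out of reach is approached as far as the arm can. A call with a gripper value outside its range is refused whole. The fingers move at their own pace and stop on an object; "squeeze" is the grip in N (left out, the last holds). Time passes only in rows, so rows that repeat a pose let the fingers close, or fill a call up. It gives the time, the measured TCP pose, the force, the opening and the grip force at its end, in the units of the state.
- robot.observe(): the state, without advancing time (a new reading comes with each control period).
- robot.read_camera(name): name is "scene" or "top" or "wrist"; returns the picture (384x512x3 uint8, red, green, blue); there is no depth.
- robot.camera_model(name): a dict with "fx", "fy", "cx", "cy" (pixels), "R" (3x3) and "t" (3): a world point X has camera coordinates R X + t. Camera axes: x right, y down, z forward; pixel columns grow to the right and rows downward; lengths in m; the calibration is good to about 2 mm. A picture is of the moment at which its call begins: read the wrist's pose just before it. camera_model takes no time and is no camera call; for the wrist camera it gives the pose at the moment of the call.
- robot.hand_in(): hands the job in; it is judged then, once.
The state is a dict: "time": time; "qpos": joint angles; "qvel": joint speeds; "joint_efforts": joint torques, N m; "tool_pos": TCP position; "tool_rot": TCP orientation; "contact_force": force on the tool from outside, world axes, zero at the start; "torque": the same for the moment, N m; "opening": finger opening in m; "grip_force": force on a finger pad.
Only numpy, scipy, OpenCV 4.12 (cv2) and the standard library are available. Lean on these libraries where they do the work, as an engineer would, in place of code of your own. Each camera call takes 0.05 s, during which the arm holds its last target. There are 200 camera calls.

## Working session

There is one attempt and no reset: what is moved stays moved. The work goes in short steps, Python scripts to look and compute and a tool call to move; the robot and the scene stay as the last step left them, time stands still between calls to the robot, and variables do not carry over. Pictures are saved under pics/ and viewed, at most 10 in all, crops included, and the job is handed in when it is done.

Besides the shell and the picture viewer there is one more tool, called after "Call:" as name(argument=value, ...) on one line, values as JSON. arm_command: Moves the arm, as the interface text tells. Its arguments: {"type":"object","properties":{"moves":{"type":"array"},"squeeze":{"type":"number"}},"required":["moves"]}

```bash
mkdir -p pics
python3 - <<'E'
from cell import robot
import cv2,numpy as np
s=robot.observe();print({k:np.round(v,3) for k,v in s.items()})
for n in("top","scene"):
    im=robot.read_camera(n);cv2.imwrite(f"pics/{n}0.png",im[:,:,::-1])
    m=robot.camera_model(n);print(n,{k:np.round(v,4).tolist() for k,v in m.items()})
E
```

```text
{'time': np.float64(0.0), 'qpos': array([ 1.165,  0.343,  1.525, -0.   ,  1.275, -0.146]), 'qvel': array([ 0.001,  0.001,  0.   , -0.002, -0.   ,  0.002]), 'joint_efforts': array([  0.   , -43.124, -24.423,   0.072,   0.056,  -0.   ]), 'tool_pos': array([0.135, 0.507, 0.226]), 'tool_rot': array([-3.14 , -0.   ,  2.882]), 'contact_force': array([0.286, 0.521, 0.219]), 'torque': array([0.006, 0.02 , 0.026]), 'grip_force': np.float64(0.0), 'opening': np.float64(0.092)}
top {'fx': 384.6956, 'fy': 384.6956, 'cx': 252.1565, 'cy': 186.1729, 'R': [[0.0279, -0.9996, -0.0042], [-0.9944, -0.0274, -0.1025], [0.1024, 0.0071, -0.9947]], 't': [0.0128, 0.5956, 1.1387]}
scene {'fx': 371.8286, 'fy': 371.8286, 'cx': 258.0938, 'cy': 185.2595, 'R': [[-0.4956, 0.8685, -0.0088], [0.6349, 0.3554, -0.686], [-0.5927, -0.3455, -0.7276]], 't': [0.2926, -0.3489, 1.7032]}
```

View pics/top0.png

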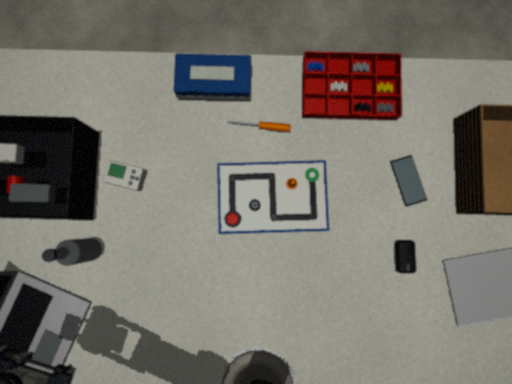

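View pics/scene0.png

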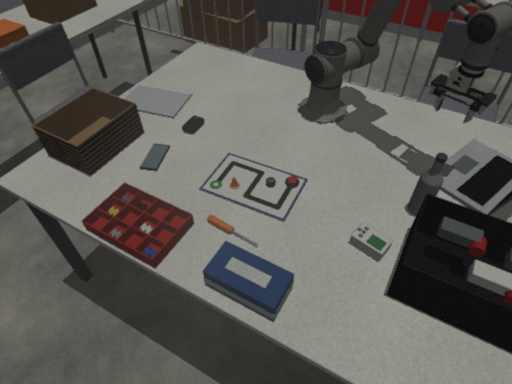

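The board lies in the middle: green disc at about (312,175), red button at (233,218) and the flask at lower left. I'll measure them next.

```bash
cat > h.py <<'E'
import numpy as np, cv2
def cast(m,uv,z):
    R=np.array(m["R"]);t=np.array(m["t"]);c=-R.T@t
    d=R.T@np.array([(uv[0]-m["cx"])/m["fx"],(uv[1]-m["cy"])/m["fy"],1]);return c+d*(z-c[2])/d[2]
def mask(im,name):
    h=cv2.cvtColor(im,cv2.COLOR_RGB2HSV)
    lo,hi={"blue":((100,80,40),(130,255,255)),"green":((45,80,60),(90,255,255)),"red":((172,120,60),(180,255,255)),"red2":((0,120,60),(4,255,255))}[name]
    return cv2.inRange(h,lo,hi)
def blobs(mk,amin=20):
    n,l,st,c=cv2.connectedComponentsWithStats(mk);return [(c[i],st[i]) for i in range(1,n) if st[i][4]>=amin]
E
python3 - <<'E'
from cell import robot
from h import *
im=cv2.imread("pics/top0.png")[:,:,::-1].copy();m=robot.camera_model("top")
cs,_=cv2.findContours(mask(im,"blue"),0,2)
for c in cs:
    if cv2.contourArea(c)>2000:
        r=cv2.minAreaRect(c);print(r,cast(m,r[0],.006));b=[cast(m,p,.006)[:2] for p in cv2.boxPoints(r)];print(np.round(b,4))
for n,z in(("green",.006),("red",.028)):
    k=mask(im,n)|(mask(im,"red2") if n=="red" else 0)
    for c,s in blobs(k):print(n,np.round(c,1),s[4],np.round(cast(m,c,z),4))
for p in((75,251),(98,243),(45,257)):print(cast(m,p,0),cast(m,p,.25))
E
```

```text
((272.4593811035156, 196.61883544921875), (69.94033813476562, 109.4820556640625), 88.31531524658203) [ 0.56681011 -0.03426588  0.006     ]
[[ 0.6664  0.1422]
 [ 0.6859 -0.1993]
 [ 0.4691 -0.2074]
 [ 0.4499  0.1277]]
((212.0520782470703, 74.30355834960938), (75.87979888916016, 40.376277923583984), 0.8069294095039368) [0.95394105 0.16785851 0.006     ]
[[0.8859 0.2871]
 [1.0199 0.2918]
 [1.0227 0.0474]
 [0.8888 0.0454]]
green [116.5 170.4] 163 [0.6355 0.4541 0.006 ]
green [311.8 174.5] 105 [ 0.6392 -0.1551  0.006 ]
red [348.3  85.8] 4331 [ 0.9191 -0.2624  0.028 ]
red [ 12.5 181.4] 151 [0.5899 0.7625 0.028 ]
red [232.  218.5] 127 [0.4956 0.0875 0.028 ]
[0.38305856 0.56800232 0.        ] [0.4023831 0.4534621 0.25     ]
[0.40935105 0.49892632 0.        ] [0.42316975 0.39885114 0.25      ]
[0.36229469 0.6588323  0.        ] [0.38596735 0.5252716  0.25      ]
```

Call:
arm_command(moves=[[[-0.0355, -0.0275, 0], [0, 0, 0], 0], [[-0.071, -0.055, 0], [0, 0, 0], 0], [[-0.1065, -0.0825, 0], [0, 0, 0], 0], [[-0.142, -0.11, 0], [0, 0, 0], 0], [[-0.1775, -0.1375, 0], [0, 0, 0], 0]], squeeze=10)

```text
time: 0.6
tool_pos: [0.2716, 0.3273, 0.2265]
tool_rot: [-3.141, -0.0, 2.882]
contact_force: [1.3, -0.2, -0.4]
opening: 0.0564
grip_force: 0.0
```

Call:
arm_command(moves=[[[-0.0355, -0.0275, 0], [0, 0, 0], 0], [[-0.071, -0.055, 0], [0, 0, 0], 0], [[-0.1065, -0.0825, 0], [0, 0, 0], 0], [[-0.142, -0.11, 0], [0, 0, 0], 0], [[-0.1775, -0.1375, 0], [0, 0, 0], 0]])

```text
time: 1.1
tool_pos: [0.4079, 0.1487, 0.2266]
tool_rot: [3.141, -0.0, 2.882]
contact_force: [1.2, -0.2, -0.7]
opening: 0.0163
grip_force: 0.0
```

Call:
arm_command(moves=[[[-0.0355, -0.0275, 0.015], [0, 0, -0.06], 0], [[-0.071, -0.055, 0.03], [0, 0, -0.12], 0], [[-0.1065, -0.0825, 0.045], [0, 0, -0.18], 0], [[-0.142, -0.11, 0.06], [0, 0, -0.25], 0], [[-0.1775, -0.1375, 0.075], [0, 0, -0.316], 0]])

```text
time: 1.6
tool_pos: [0.5441, -0.0297, 0.1507]
tool_rot: [3.141, -0.001, -3.083]
contact_force: [0.6, 1.0, 0.5]
opening: 0.0002
grip_force: 0.0
```

Run:
```python
from cell import robot
from h import *
m=robot.camera_model("wrist");im=robot.read_camera("wrist");cv2.imwrite("pics/w1.png",im[:,:,::-1])
for n,z in(("green",.006),("red",.028)):
    k=mask(im,n)|(mask(im,"red2") if n=="red" else 0)
    for c,s in blobs(k,80):print(n,np.round(c,1),s,np.round(cast(m,c,z),4))
print(robot.observe()["tool_pos"])
```

```text
green [118.4 250.9] [108 245  21  12 174] [ 0.6251 -0.1615  0.006 ]
red [385.4 140.4] [ 363  118   45   45 1587] [0.4972 0.0807 0.028 ]
[ 0.54707027 -0.03496202  0.14804114]
```

View pics/w1.png

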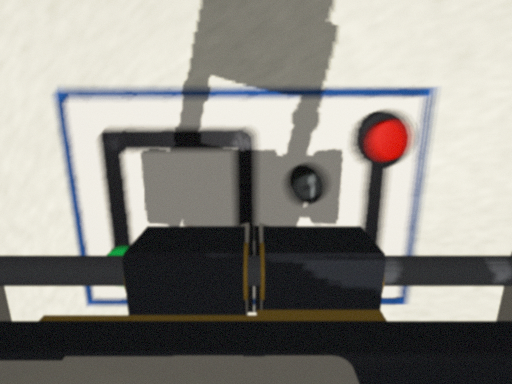

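The picture shows the button at (385,140), the wheel at (306,183), and the near blue border from (57,89) to (435,89). The disc is mostly hidden by the fingers. I'll re-measure now that the arm has settled.

Run:
```python
from cell import robot
from h import *
m=robot.camera_model("wrist");im=robot.read_camera("wrist");cv2.imwrite("pics/w2.png",im[:,:,::-1])
k=mask(im,"red")|mask(im,"red2")
for c,s in blobs(k,80):print(s,np.round(cast(m,c,.028),4))
b=mask(im,"blue");ys,xs=np.nonzero(b)
L=np.array([xs,ys]).T; up=L[L[:,1]<120]
for p in (up[np.argmin(up.sum(1))],up[np.argmax(up[:,0]-up[:,1])]):print(p,cast(m,p,.006))
h=cv2.cvtColor(im,cv2.COLOR_RGB2HSV);d=cv2.inRange(h,(0,0,0),(180,255,60))
def mid(a,ax): v=np.nonzero(a)[0];return v.mean(),len(v)
# line centre scans: left column row 190, near row col 150, middle col row 200
for r,a,bb in((170,90,140),(200,90,140),(190,225,270),(215,225,270),(200,350,400),(225,350,400)):
    u,n=mid(d[r,a:bb],0);print("col",r,a+u,n,np.round(cast(m,(a+u,r),.006),4))
for c in(140,170,220):
    u,n=mid(d[110:165,c],0);print("row",c,110+u,n,np.round(cast(m,(c,110+u),.006),4))
a=.056;Rz=np.array([[np.cos(a),-np.sin(a)],[np.sin(a),np.cos(a)]])
for p in((-65,-125),(-65,0),(-65,125),(65,-125),(-110,-170),(-110,170)):print(p,np.round(Rz@np.array(p)/1e3+[.5674,-.0338],4))
print(robot.observe()["tool_pos"],robot.observe()["tool_rot"])
```

```text
[ 379  114   47   44 1619] [0.4945 0.0872 0.028 ]
[63 81] [ 0.46742439 -0.20702053  0.006     ]
[450  83] [0.44869262 0.13087109 0.006     ]
col 170 122.0 19 [ 0.5438 -0.1589  0.006 ]
col 200 125.0 17 [ 0.5731 -0.1573  0.006 ]
col 190 255.0 19 [ 0.5555 -0.0332  0.006 ]
col 215 255.0 19 [ 0.5806 -0.0317  0.006 ]
col 200 385.5 18 [0.5578 0.0922 0.006 ]
col 225 382.5 18 [0.5832 0.0935 0.006 ]
row 140 132.0 19 [ 0.5075 -0.141   0.006 ]
row 170 132.5 18 [ 0.5063 -0.1137  0.006 ]
row 220 137.66666666666666 3 [ 0.5082 -0.0681  0.006 ]
(-65, -125) [ 0.5095 -0.1622]
(-65, 0) [ 0.5025 -0.0374]
(-65, 125) [0.4955 0.0874]
(65, -125) [ 0.6393 -0.155 ]
(-110, -170) [ 0.4671 -0.2097]
(-110, 170) [0.4481 0.1298]
[ 0.54492001 -0.03220751  0.14876   ] [-3.14123408e+00 -2.67145936e-03 -3.08791987e+00]
```

Call:
arm_command(moves=[[[-0.0215, -0.032, 0], [0, 0, 0], 0], [[-0.0435, -0.064, 0], [0, 0, 0], 0], [[-0.0655, -0.096, 0], [0, 0, 0], 0], [[-0.0875, -0.1275, 0.02], [0, 0, 0], 0], [[-0.0875, -0.1275, 0.05], [0, 0, 0], 0]])

```text
time: 2.2
tool_pos: [0.6412, -0.1544, 0.1025]
tool_rot: [-3.138, 0.006, -3.089]
contact_force: [0.6, 0.4, -0.6]
opening: 0.0005
grip_force: 0.0
```

```bash
cat > st.py <<'E'
from cell import robot
from h import *
robot.camera_model("wrist");im=robot.read_camera("wrist")
s=robot.observe();a=.056;d=s["tool_pos"][:2]-[.5675,-.0335]
print("board mm",np.round([(np.cos(a)*d[0]+np.sin(a)*d[1])*1e3,(-np.sin(a)*d[0]+np.cos(a)*d[1])*1e3,s["tool_pos"][2]*1e3],1),s["tool_rot"],s["contact_force"],s["time"])
E
python3 st.py;python3 st.py
```

```text
board mm [  62.1 -121.3   95.3] [ 3.13876826 -0.0064207  -3.08787107] [-2.42634526  1.87356566 -4.3898546 ] 2.25
board mm [  61.1 -119.9   96.8] [ 3.13747702 -0.00869825 -3.08680954] [-0.94220182  0.9271723  -0.61314602] 2.3
```

Call:
arm_command(moves=[[[0, 0, 0.02], [0, 0, 0], 0], [[0, 0, 0.04], [0, 0, 0], 0], [[0, 0, 0.055], [0, 0, 0], 0], [[0, 0, 0.055], [0, 0, 0], 0], [[0, 0, 0.055], [0, 0, 0], 0]])

```text
time: 2.8
tool_pos: [0.6383, -0.15, 0.0476]
tool_rot: [-3.141, 0.001, -3.085]
contact_force: [1.0, 0.6, 0.4]
opening: 0.0005
grip_force: 0.0
```

```bash
python3 st.py;python3 st.py;python3 st.py
```

```text
board mm [  64.5 -120.6   48.1] [-3.14104276e+00  1.59638689e-03 -3.08502872e+00] [0.56038504 0.30321123 0.22094935] 2.85
board mm [  64.7 -120.8   48.2] [-3.14079527e+00  2.10353191e-03 -3.08516501e+00] [ 1.51332174 -0.66599379  0.11353554] 2.9
board mm [  64.6 -120.8   48.2] [-3.14078520e+00  2.09459966e-03 -3.08521266e+00] [-0.39734275 -0.38574403  0.25380374] 2.95
```

Call:
arm_command(moves=[[[0, -0.002, 0.006], [0, 0, 0], 0], [[0, -0.004, 0.012], [0, 0, 0], 0], [[0, -0.004, 0.018], [0, 0, 0], 0], [[0, -0.004, 0.024], [0, 0, 0], 0], [[0, -0.004, 0.026], [0, 0, 0], 0]])

```text
time: 3.45
tool_pos: [0.6377, -0.1542, 0.0195]
tool_rot: [3.141, -0.002, -3.086]
contact_force: [-0.2, -0.7, -0.2]
opening: 0.0003
grip_force: 0.0
```

Call:
arm_command(moves=[[[0.007, 0, 0], [0, 0, 0], 0], [[0.02, 0, 0], [0, 0, 0], 0], [[0.035, 0, 0], [0, 0, 0], 0], [[0.05, 0, 0], [0, 0, 0], 0], [[0.065, 0, 0], [0, 0, 0], 0]])

```text
time: 3.95
tool_pos: [0.5725, -0.1581, 0.021]
tool_rot: [-3.141, 0.0, -3.085]
contact_force: [0.2, 0.8, 0.1]
opening: 0.0005
grip_force: 0.0
```

```bash
python3 st.py;python3 st.py
```

```text
board mm [  -4.4 -124.3   20.7] [ 3.14065942e+00 -2.67037936e-03 -3.08560054e+00] [-1.77546661 -0.06490909 -0.98885322] 4.0
board mm [  -2.9 -124.5   20.9] [ 3.14087973e+00 -1.54562912e-03 -3.08606050e+00] [ 0.17511966  0.3256261  -0.84970727] 4.05
```

On track. Next is the first bend, then the second stretch (+y of the board is +y of the tool).

Call:
arm_command(moves=[[[0.013, 0, 0], [0, 0, 0], 0], [[0.028, 0, 0], [0, 0, 0], 0], [[0.043, 0, 0], [0, 0, 0], 0], [[0.058, 0, 0], [0, 0, 0], 0], [[0.064, 0, 0], [0, 0, 0], 0]])

```text
time: 4.55
tool_pos: [0.509, -0.1617, 0.0209]
tool_rot: [3.141, 0.0, -3.086]
contact_force: [-1.4, 0.1, 0.2]
opening: 0.0004
grip_force: 0.0
```

Call:
arm_command(moves=[[[0, 0.005, 0], [0, 0, 0], 0], [[0, 0.018, 0], [0, 0, 0], 0], [[0, 0.033, 0], [0, 0, 0], 0], [[0, 0.048, 0], [0, 0, 0], 0], [[0, 0.063, 0], [0, 0, 0], 0]])

```text
time: 5.05
tool_pos: [0.506, -0.0968, 0.0206]
tool_rot: [3.141, -0.0, -3.084]
contact_force: [-0.2, -0.1, -0.0]
opening: 0.0005
grip_force: 0.0
```

Call:
arm_command(moves=[[[0, 0.013, 0], [0, 0, 0], 0], [[0, 0.028, 0], [0, 0, 0], 0], [[0, 0.043, 0], [0, 0, 0], 0], [[0, 0.055, 0], [0, 0, 0], 0], [[0, 0.061, 0], [0, 0, 0], 0]])

```text
time: 5.55
tool_pos: [0.5023, -0.0365, 0.0207]
tool_rot: [3.141, -0.0, -3.084]
contact_force: [-0.4, 0.1, 0.3]
opening: 0.0002
grip_force: 0.0
```

```bash
python3 st.py;python3 st.py
```

```text
board mm [-65.3   0.9  20.7] [ 3.14119336e+00 -2.82818655e-04 -3.08427787e+00] [-0.24535097  0.27144966  0.31221913] 5.6
board mm [-65.1   0.1  20.7] [ 3.14151662e+00 -6.82257261e-07 -3.08418540e+00] [-0.75608122 -0.64509532  0.76421623] 5.65
```

Call:
arm_command(moves=[[[-0.006, 0, 0], [0, 0, 0], 0], [[-0.02, 0, 0], [0, 0, 0], 0], [[-0.035, 0, 0], [0, 0, 0], 0], [[-0.05, 0, 0], [0, 0, 0], 0], [[-0.065, 0, 0], [0, 0, 0], 0]])

```text
time: 6.15
tool_pos: [0.5686, -0.035, 0.0207]
tool_rot: [-3.141, 0.001, -3.087]
contact_force: [-0.4, 0.1, -0.4]
opening: 0.0006
grip_force: 0.0
```

Call:
arm_command(moves=[[[-0.015, 0, 0], [0, 0, 0], 0], [[-0.03, 0, 0], [0, 0, 0], 0], [[-0.045, 0, 0], [0, 0, 0], 0], [[-0.058, 0, 0], [0, 0, 0], 0], [[-0.065, 0, 0], [0, 0, 0], 0]])

```text
time: 6.65
tool_pos: [0.6337, -0.0313, 0.0206]
tool_rot: [-3.141, 0.001, -3.086]
contact_force: [-0.1, -0.1, 0.4]
opening: 0.0002
grip_force: 0.0
```

Call:
arm_command(moves=[[[0, 0.005, 0], [0, 0, 0], 0], [[0, 0.018, 0], [0, 0, 0], 0], [[0, 0.033, 0], [0, 0, 0], 0], [[0, 0.048, 0], [0, 0, 0], 0], [[0, 0.063, 0], [0, 0, 0], 0]])

```text
time: 7.15
tool_pos: [0.6283, 0.0342, 0.0209]
tool_rot: [3.141, -0.0, -3.085]
contact_force: [0.7, 0.3, 0.7]
opening: 0.0004
grip_force: 0.0
```

Call:
arm_command(moves=[[[0, 0.013, 0], [0, 0, 0], 0], [[0, 0.028, 0], [0, 0, 0], 0], [[0, 0.043, 0], [0, 0, 0], 0], [[0, 0.056, 0], [0, 0, 0], 0], [[0, 0.062, 0], [0, 0, 0], 0]])

```text
time: 7.65
tool_pos: [0.6251, 0.0959, 0.0207]
tool_rot: [3.141, 0.0, -3.084]
contact_force: [-0.9, -0.7, 0.0]
opening: 0.0005
grip_force: 0.0
```

```bash
python3 st.py;python3 st.py
```

```text
board mm [ 64.7 126.3  20.7] [ 3.14121131e+00 -2.81798576e-05 -3.08396300e+00] [-1.26340279  0.91190058 -0.11165377] 7.7
board mm [ 64.8 125.3  20.7] [ 3.14151180e+00  5.12670428e-05 -3.08420462e+00] [ 0.29340844 -0.63523603  0.95032065] 7.75
```

Call:
arm_command(moves=[[[0.007, 0, 0], [0, 0, 0], 0], [[0.022, 0, 0], [0, 0, 0], 0], [[0.04, 0, 0], [0, 0, 0], 0], [[0.055, 0, 0], [0, 0, 0], 0], [[0.062, 0, 0], [0, 0, 0], 0]])

```text
time: 8.25
tool_pos: [0.5617, 0.09, 0.0207]
tool_rot: [-3.142, -0.001, -3.086]
contact_force: [0.2, -0.7, -1.1]
opening: 0.0004
grip_force: 0.0
```

Call:
arm_command(moves=[[[0, 0, 0], [0, 0, 0], 0], [[0, 0, -0.008], [0, 0, 0], 0], [[0, 0, -0.018], [0, 0, 0], 0], [[0, 0, -0.024], [0, 0, 0], 0], [[0.01, 0, -0.024], [0, 0, 0], 0]])

```text
time: 8.75
tool_pos: [0.5553, 0.0902, 0.0462]
tool_rot: [-3.142, 0.004, -3.085]
contact_force: [0.5, -0.2, -0.0]
opening: 0.0006
grip_force: 0.0
```

Call:
arm_command(moves=[[[0.014, 0, 0], [0, 0, 0], 0], [[0.03, 0, 0], [0, 0, 0], 0], [[0.046, 0, 0], [0, 0, 0], 0], [[0.058, 0, 0], [0, 0, 0], 0], [[0.058, 0, 0], [0, 0, 0], 0]])

```text
time: 9.25
tool_pos: [0.4933, 0.087, 0.0446]
tool_rot: [3.141, -0.002, -3.085]
contact_force: [0.4, 1.0, -0.8]
opening: 0.0005
grip_force: 0.0
```

```bash
python3 st.py;python3 st.py
```

```text
board mm [-65.8 124.4  44.8] [ 3.14149414e+00 -3.39247748e-04 -3.08526191e+00] [0.14316293 0.03022888 0.35606059] 9.3
board mm [-65.  124.3  44.9] [ 3.14151990e+00  7.16506266e-04 -3.08536068e+00] [-0.03837145  0.06772511  0.09377147] 9.35
```

Call:
arm_command(moves=[[[0, 0, 0.008], [0, 0, 0], 0], [[0, 0, 0.015], [0, 0, 0], 0], [[0, 0, 0.018], [0, 0, 0], 0], [[0, 0, 0.02], [0, 0, 0], 0], [[0, 0, 0.022], [0, 0, 0], 0]])

```text
time: 9.85
tool_pos: [0.4956, 0.0869, 0.0226]
tool_rot: [3.142, -0.0, -3.085]
contact_force: [0.3, -0.5, 4.6]
opening: 0.0001
grip_force: 2.3
```

```bash
python3 st.py;python3 st.py
```

```text
board mm [-65.  124.3  22.5] [ 3.14155209e+00  1.30089497e-04 -3.08536681e+00] [-0.72996775 -1.12898613  4.80649398] 9.9
board mm [-65.  124.3  22.8] [ 3.14155374e+00  1.91952663e-04 -3.08537905e+00] [-0.78578483 -0.56184318  4.55426758] 9.95
```

```bash
python3 -c "
from cell import robot
print(robot.hand_in())"
```

```text
the job is handed in; nothing more can be done
None
```

I followed the line from the green disc through all four bends to the red button and handed the job in with the button held about 5.4 mm down at roughly 4.6 N; no verdict came back, and I took no final picture of the loose items, though no unexpected contact force showed in the readings.

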